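# Offer the punch up to the marked sheet

## Robot

A 6-joint arm with a two-finger parallel gripper is mounted at the origin on the work surface. World frame = base frame: x ahead of the robot, y to its left, z up, the work surface at z = 0. Lengths are in m, angles in degrees, forces in N, time in s.
With the tool pointing down it reaches from about 0.375 to 0.9 m from the base axis. Payload 3.1 kg.
Tool frame: the origin (TCP) lies between the finger pads; the fingertips stand 11 mm ahead of it and the grasp point (between the pads) lies 8 mm behind it; z points along the fingers, y is the line along which they close (so a half turn about z gives the same grasp; the last joint's range is limited). The gripper opens to 87 mm and grips with 3 to 60 N. Pads are 19 mm wide; open, the fingers measure 117 mm over their backs; the gripper's body (75 mm by 190 mm) begins 51 mm behind the grasp point.
Start: joints at [-79.842, 30.224, 82.088, -0, 67.689, -10.227], TCP at [0.218, -0.586, 0.234] pointing down, gripper open.
Joint ranges: [-176.69, 176.69], [-43.24, 126.21], [12.49, 139.97], [-82, 262], [0, 151.66], [-163.58, 163.58]. Speed limits (degrees/s): [159.86, 159.86, 180, 180, 180, 180].

## Interface

Orientations are given as a 3x3 rotation matrix whose columns are the frame's x, y, z axes.
In Python, from rig import bot, viewer, workorder, models gives the robot as it stands.
- The arm moves only by the shell command python3 -m jog 'ROWS'. ROWS is JSON, a list of rows, each a list of 7 numbers: the opening, from 0 (shut) to 1 (fully open), then the shift along the tool's x, y, z in m, then the turn, a rotation vector about the tool's x, y, z in degrees. In form: [[claw, x, y, z, ax, ay, az], ...]. A call has 1 to 20 rows; each row is the pose to reach, as a shift and turn from the pose commanded when the call began, along the tool's axes at that moment; what a row does not reach only later rows make up. A row lasts 1/8 s, in which the tool goes at most 62.5 mm and 10.7 degrees, less where a joint would pass 70% of its speed; a pose out of reach is approached as far as the arm can. A call with a gripper value outside its range is refused whole. The fingers move at their own pace and stop on an object; the grip force is fixed at half the most. Time passes only in rows, so rows that repeat a pose let the fingers close. It gives the time, the measured TCP pose, the force, the opening and the grip force at its end, in the units of the state.
- bot.read_state(): the state, without advancing time (a new reading comes with each control period).
- viewer.capture(name): name is "scene" or "top" or "wrist"; returns (picture, depth): 400x640x3 uint8, blue, green, red; 400x640 float32, m along the optical axis (not along the pixel's ray), 0 where there is no reading.
- viewer.camera_info(name): a dict with "fx", "fy", "cx", "cy" (pixels), "world_to_cam" (4x4, takes a point from world to camera coordinates). Camera axes: x right, y down, z forward; pixel columns grow to the right and rows downward; lengths in m; the calibration is good to about 2 mm. A picture is of the moment at which its call begins: read the wrist's pose just before it. camera_info takes no time and is no camera call; for the wrist camera it gives the pose at the moment of the call.
- workorder.hand_in(): hands the job in; it is judged then, once.
Trained networks look in the newest picture that a camera, given by its name, has taken for a name from the list of things; names that differ only in an ending like _2 or _b are one class to them, and where a whole thing is asked for, a point or a joint stands for the part that bears it (a point fixed in the world has none). Each returns a list of dicts, best first, with "p" (0 to 1); they miss things now and then, are a little off and sometimes report something else, mostly with a low value. They report only what shows in the picture. A call takes as long as a camera call. They do not tell look-alikes from the thing itself.
- models.outline_of(camera, thing): "mask" (400x640 bool, what is visible of it).
- models.tip_of(camera, thing): "xyz" ([x, y, z] in m, in world coordinates, good to about 4 mm: a listed point, or the origin of a listed thing).
The state is a dict: "time_s": time; "joint_positions": joint angles; "qvel": joint speeds; "tau": joint torques, N m; "position": TCP position; "tcp_rot": TCP orientation; "force": force on the tool from outside, world axes, zero at the start; "moment": the same for the moment, N m; "opening": opening from 0.0 (shut) to 1.0 (fully open); "grasp_force": force on a finger pad.
Only numpy, scipy, OpenCV 4.12 (cv2) and the standard library are available. Lean on these libraries where they do the work, as an engineer would, in place of code of your own. Each camera call takes 0.05 s, during which the arm holds its last target. There are 200 camera calls.

## Task

Drop the two offcuts lying on the marked sheet into the yellow scrap bin, then take the steel punch with the red sleeve out of its rack and carry it over the top of the green spark guard without hitting the guard. Finish still holding it upright about 1 cm above the sheet, its face centred inside the blue rectangle with long sides parallel, never touching the sheet with it, so that I can check the position before it is struck. Leave the brass drift, hammer, grinding wheel and tin where they are.

Things in the scene. Friction and masses are not known exactly. Their poses are not given: they have to be found in the camera images.
- blank: Fixed dark steel bench block 170 (x) x 150 (y) x 35 mm with a bare aluminium sheet 150 x 130 x 4 mm fixed flat on it (top of sheet 39 mm above the bench). Origin: centre of the underside, on the bench; z up. Stands between the bin and the guard.
- mark (a point): Centre of the blue outlined rectangle on the sheet's top face, 39 mm above the bench; the inside of the outline is 44 mm (along x) x 32 mm (along y), with thin blue centre lines; z up.
- guard: Fixed upright green spark-guard board, 360 mm long (along its x), 14 mm thick (its y), 120 mm high, with two low feet 50 mm wide; stands between the sheet and the punch rack. Origin: centre of its underside, on the bench.
- rack: Fixed light wooden block 200 (x) x 70 (y) x 50 mm high with two rectangular pockets 38 x 26 mm, 35 mm deep (pocket floor 15 mm above the bench), 50 mm either side of the centre along x. Punch and drift stand in them, either way round. Origin: centre of the underside.
- punch: Loose steel slot punch standing upright in a rack pocket, about 0.5 kg: bar 32 (x) x 20 (y) x 120 mm (z) with a red sleeve 34 x 22 mm from 70 to 110 mm above its face. Origin: centre of the working face, its underside; z runs up the punch. Grip it at the sleeve, fingers closing along y. It has about 3 mm of play all round in the pocket.
- drift: Loose round brass drift, 22 mm diameter, 112 mm tall, standing in the other pocket; leave alone. Origin: centre of the underside.
- bin: Fixed yellow open-topped scrap bin 170 (x) x 140 (y) x 70 mm high, walls and floor 4 mm. Origin: centre of the underside.
- chip: Loose pale wooden offcut 50 (x) x 25 (y) x 22 mm high, about 30 g, lying on the sheet. Origin: centre of the underside.
- stub: Loose rust-brown steel bar offcut 45 (x) x 22 (y) x 24 mm high, about 150 g, lying on the sheet. Origin: centre of the underside.
- hammer: Loose hammer 280 mm long lying on the bench beyond the sheet; leave alone. Origin: about the middle of its length, on its underside.
- wheel: Loose grey grinding wheel, 110 mm diameter, 21 mm thick, lying on the bench beyond the bin; leave alone. Origin: centre of the underside.
- tin: Loose paint tin, 66 mm diameter, 150 mm tall, standing on the bench beyond and to the left of the rack; leave alone. Origin: centre of the underside.
Mind the look-alikes: they are no part of the job. What is shaped like the chip but black is not meant.

How it is judged (in metres and radians):
On the way, in this order (a step that is already met when the one before it is completed fails the run):
1. both offcuts lie in the scrap bin (x of chip in the frame of bin between -0.083 and 0.083 m and y of chip in the frame of bin between -0.068 and 0.068 m and z of chip in the frame of bin between -0.005 and 0.068 m and linear speed of each of chip, stub below 0.05 m/s and x of stub in the frame of bin between -0.083 and 0.083 m and y of stub in the frame of bin between -0.068 and 0.068 m and z of stub in the frame of bin between -0.005 and 0.068 m), for 0.1 s.
2. the punch passes over the top of the spark guard (y of punch in the frame of guard between -0.04 and 0.04 m and x of punch in the frame of guard between -0.22 and 0.22 m and z of punch in the frame of guard above 0.12 m).
At the end, for the whole second after the job is handed in: Both offcuts lie still in the bin; the punch is held still by the fingers, upright within 0.1 rad, its face 2 to 20 mm above the sheet, its centre within 6 mm of the mark's centre, long sides parallel within 0.14 rad, and touching nothing but the fingers (all of step 1 and z of punch in the frame of mark between 0.002 and 0.02 m and horizontal distance between punch and mark below 0.006 m and angle between the x axis of punch and the x axis of mark, either way round below 0.14 rad and angle between punch's own z axis and vertical below 0.1 rad and linear speed of punch below 0.02 m/s and contact force between punch and the fingers above 2 N and contact force between punch and blank below 0.1 N); the arm keeps its last pose, push and grip.
It fails at once if the punch touches the sheet or its block (contact force between punch and blank above 0.5 N).
It fails at once if the spark guard is hit (contact force between anything else and guard above 2 N).
It fails at once if the brass drift, hammer, grinding wheel or tin is moved more than 25 mm (distance of any of drift, hammer, wheel, tin from where it was at the start of the episode above 0.025 m).
It also fails if it takes over 64 s, if anything falls off the work surface, if the arm or the gripper's body presses on something with over 40 N, if the wrist force passes 120 N, or if a joint passes its speed limit or range.

## Working session

There is one attempt and no reset: what is moved stays moved. The work goes in short steps, Python scripts to look and compute and a shell command to move; the robot and the scene stay as the last step left them, time stands still between calls to the robot, and variables do not carry over. Pictures are saved under pics/ and viewed, at most 10 in all, crops included, and the job is handed in when it is done.

```bash
mkdir -p pics; ls
cat > h.py <<'E'
import numpy as np,cv2
from rig import bot,viewer,workorder,models
def pts(cam,depth,mask):
    i=viewer.camera_info(cam);v,u=np.nonzero(mask&(depth>0));d=depth[v,u]
    c=np.c_[(u-i['cx'])/i['fx']*d,(v-i['cy'])/i['fy']*d,d,np.ones(len(d))]
    return (np.linalg.inv(i['world_to_cam'])@c.T).T[:,:3]
def px(cam,p):
    i=viewer.camera_info(cam);c=i['world_to_cam']@np.r_[p,1];return (c[0]/c[2]*i['fx']+i['cx'],c[1]/c[2]*i['fy']+i['cy'])
E
python3 - <<'E'
from h import *
s,ds=viewer.capture('scene');t,dt=viewer.capture('top')
cv2.imwrite('pics/a.png',s);cv2.imwrite('pics/b.png',t)
for n in ['chip','stub','punch','drift','bin','guard','rack','blank','mark']:
    for cam,d in (('top',dt),('scene',ds)):
        for r in models.tip_of(cam,n)[:3]: print(n,cam,round(r['p'],2),np.round(r['xyz'],4),np.round(px(cam,r['xyz'])))
        if n in('chip','stub','punch','rack','bin','blank','guard') and cam=='top':
            for r in models.outline_of(cam,n)[:3]:
                P=pts(cam,d,r['mask']); 
                if len(P)<20: continue
                zt=np.percentile(P[:,2],90);Q=P[P[:,2]>zt-.006]
                (c,sz,a)=cv2.minAreaRect((Q[:,:2]*1000).astype(np.float32))
                print('  ol',round(r['p'],2),'z',round(zt,3),np.round(c,1),np.round(sz,1),round(a,1))
print(bot.read_state()['tcp_rot'])
E
```

```text
pics
chip top 0.82 [ 0.3671 -0.2182 -0.0008] [423. 284.]
chip top 0.81 [ 0.3273 -0.1098 -0.0035] [380. 300.]
chip top 0.77 [ 0.4495 -0.071   0.0394] [366. 249.]
  ol 0.79 z 0.024 [ 323.6 -110.2] [24.6 48.9] 7.2
  ol 0.53 z 0.063 [451.  -68.4] [48.5 24.4] 14.4
  ol 0.48 z 0.024 [682.  -11.6] [50.  24.8] 36.1
chip scene 0.87 [ 0.6861 -0.0132 -0.0043] [319. 265.]
chip scene 0.66 [ 0.3197 -0.1107  0.0037] [278. 172.]
chip scene 0.62 [ 0.4532 -0.0663  0.0381] [293. 189.]
stub top 0.44 [ 0.5316 -0.0579  0.0398] [360. 215.]
stub top 0.28 [ 0.4509 -0.0688  0.0379] [365. 248.]
  ol 0.62 z 0.065 [533.4 -61.7] [44.3 22. ] 26.3
stub scene 0.77 [ 0.535  -0.0615  0.0389] [296. 209.]
stub scene 0.19 [4.889e-01 2.707e-01 4.000e-04] [417. 203.]
punch top 0.5 [0.5369 0.2707 0.0176] [228. 212.]
  ol 0.78 z 0.136 [539.3 273.1] [20.5 31.5] 89.4
punch scene 0.81 [0.5428 0.2724 0.012 ] [424. 213.]
punch scene 0.6 [0.438  0.2813 0.0162] [417. 187.]
drift top 0.65 [0.4453 0.2802 0.0153] [222. 249.]
drift scene 0.52 [0.4367 0.2825 0.0181] [418. 186.]
bin top 0.85 [ 0.4859 -0.341  -0.0006] [471. 237.]
bin top 
[... 320 characters left out ...]
7 [0.4897 0.2735 0.0031] [227. 232.]
  ol 0.57 z 0.052 [489.6 274.7] [ 70.9 199.7] 87.4
rack scene 0.88 [ 4.910e-01  2.746e-01 -1.000e-04] [419. 204.]
blank top 0.77 [ 0.4976 -0.0663 -0.0006] [362. 230.]
blank top 0.53 [ 5.368e-01  1.317e-01 -2.000e-04] [284. 214.]
  ol 0.71 z 0.041 [492.7 -63.8] [168.4 149.4] 14.8
blank scene 0.87 [ 4.916e-01 -6.350e-02  1.000e-04] [295. 209.]
mark top 0.77 [ 0.4937 -0.0668  0.0355] [364. 231.]
mark top 0.55 [ 4.946e-01 -6.680e-02  3.000e-04] [362. 232.]
mark scene 0.8 [ 0.4931 -0.0645  0.0363] [294. 199.]
[[ 9.37363400e-01  3.48353062e-01 -4.00706676e-06]
 [ 3.48353062e-01 -9.37363400e-01 -3.05286697e-05]
 [-1.43908333e-05  2.72205836e-05 -1.00000000e+00]]
```

View pics/a.png

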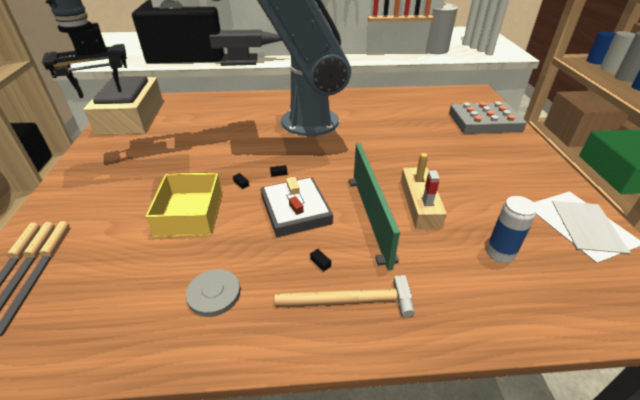

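View pics/b.png

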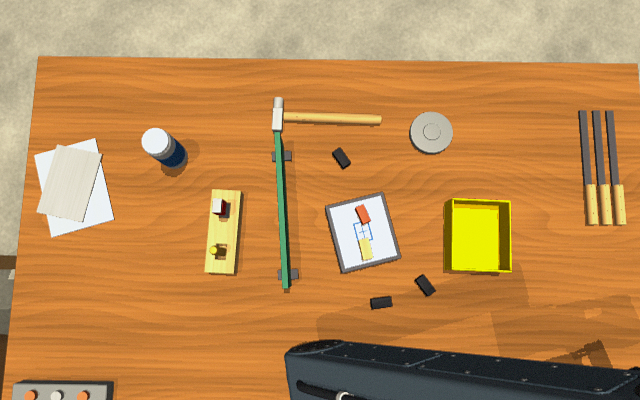

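```bash
cat >> h.py <<'E'
def go(p,yaw=None):
    "shift (tool axes) to TCP p and turn az so that tool x has world yaw (deg)"
    s=bot.read_state();R=np.array(s['tcp_rot']);d=R.T@(np.array(p)-s['position'])
    y=np.degrees(np.arctan2(R[1,0],R[0,0]))
    a=0 if yaw is None else -((yaw-y+90)%180-90)
    print('go',np.round(p,3),'->',np.round(d,4),'az',round(a,1),'yaw',round(y,1),'j6',round(s['joint_positions'][5]),'t',s['time_s'])
E
python3 - <<'E'
from h import *
t=cv2.imread('pics/b.png');cv2.imwrite('pics/c.png',cv2.resize(t[185:315,310:450],None,fx=4,fy=4,interpolation=cv2.INTER_CUBIC))
go([.451,-.068,.20],14.4);go([.451,-.068,.055],14.4)
E
```

```text
go [ 0.451 -0.068  0.2  ] -> [ 0.399  -0.4041  0.0336] az 6.0 yaw 20.4 j6 -10 t 1.35
go [ 0.451 -0.068  0.055] -> [ 0.399  -0.4041  0.1786] az 6.0 yaw 20.4 j6 -10 t 1.35
```

View pics/c.png

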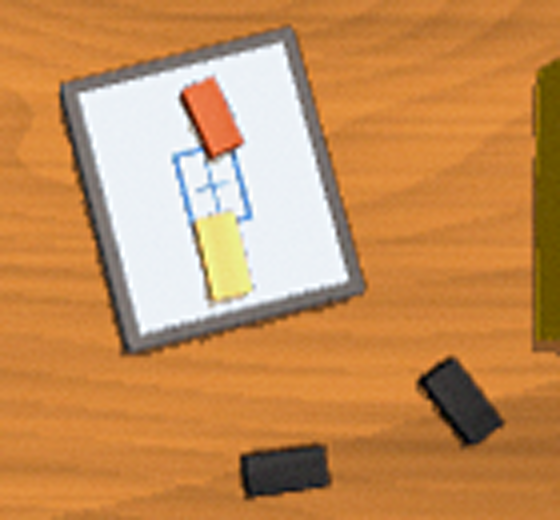

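Candidates for the chip in the top view are the pale block at (365,249) and the black look-alikes at (381,302), (425,286) and (341,158). The pale one on the sheet is the chip. The only rust-red stub is at (363,214).

```bash
python3 -m jog '[[1,0.399,-0.404,0.034,0,0,6],[1,0.399,-0.404,0.034,0,0,6],[1,0.399,-0.404,0.034,0,0,6],[1,0.399,-0.404,0.034,0,0,6],[1,0.399,-0.404,0.034,0,0,6],[1,0.399,-0.404,0.034,0,0,6],[1,0.399,-0.404,0.034,0,0,6],[1,0.399,-0.404,0.034,0,0,6],[1,0.399,-0.404,0.034,0,0,6],[1,0.399,-0.404,0.034,0,0,6],[1,0.399,-0.404,0.034,0,0,6],[1,0.399,-0.404,0.034,0,0,6],[1,0.399,-0.404,0.034,0,0,6],[1,0.399,-0.404,0.034,0,0,6]]'
python3 - <<'E'
from h import *
w,d=viewer.capture('wrist');cv2.imwrite('pics/d.png',w)
for n in ('chip','stub'):
    for r in models.outline_of('wrist',n)[:3]:
        P=pts('wrist',d,r['mask'])
        if len(P)<20: continue
        zt=np.percentile(P[:,2],90);Q=P[P[:,2]>zt-.006]
        (c,sz,a)=cv2.minAreaRect((Q[:,:2]*1000).astype(np.float32))
        print(n,round(r['p'],2),'z',round(zt,3),np.round(c,1),np.round(sz,1),round(a,1))
go([.451,-.068,.055],14.4)
E
```

```text
time_s: 3.1
position: [0.4508, -0.0692, 0.1996]
tcp_rot: [[0.969, 0.246, 0.0], [0.246, -0.969, -0.0], [-0.0, 0.0, -1.0]]
force: [0.6, 0.1, 0.4]
opening: 1.0
grasp_force: 0.0
chip 0.79 z 0.062 [450.2 -67.7] [50.  23.8] 14.6
chip 0.77 z 0.023 [ 319.4 -110.3] [21.3 50.1] 14.1
stub 0.7 z 0.064 [532.9 -61.4] [44.9 22.1] 24.8
go [ 0.451 -0.068  0.055] -> [ 0.0003 -0.0006  0.1446] az -0.1 yaw 14.3 j6 53 t 3.25
```

```bash
python3 -m jog '[[1,0,-0.001,0.05,0,0,0],[1,0,-0.001,0.1,0,0,0],[1,0,-0.001,0.13,0,0,0],[1,0,-0.001,0.145,0,0,0],[1,0,-0.001,0.145,0,0,0],[0,0,-0.001,0.145,0,0,0],[0,0,-0.001,0.145,0,0,0],[0,0,-0.001,0.145,0,0,0],[0,0,-0.001,0.145,0,0,0],[0,0,-0.001,0.145,0,0,0],[0,0,-0.001,0.145,0,0,0],[0,0,-0.001,0.145,0,0,0],[0,0,-0.001,0.12,0,0,0],[0,0,-0.001,0.06,0,0,0],[0,0,-0.001,0.02,0,0,0],[0,0,-0.001,0.02,0,0,0]]'
python3 - <<'E'
from h import *
go([.487,-.33,.18]);go([.487,-.33,.11])
E
```

```text
time_s: 5.25
position: [0.4527, -0.0679, 0.1823]
tcp_rot: [[0.969, 0.249, 0.007], [0.249, -0.969, -0.003], [0.006, 0.005, -1.0]]
force: [-0.9, -0.1, -0.7]
opening: 0.285
grasp_force: 29.9
go [ 0.487 -0.33   0.18 ] -> [-0.032   0.2624  0.0033] az 0 yaw 14.4 j6 53 t 5.25
go [ 0.487 -0.33   0.11 ] -> [-0.0324  0.2621  0.0733] az 0 yaw 14.4 j6 53 t 5.25
```

```bash
python3 -m jog '[[0,-0.066,0.265,0,0,0,0],[0,-0.066,0.265,0,0,0,0],[0,-0.066,0.265,0,0,0,0],[0,-0.066,0.265,0,0,0,0],[0,-0.066,0.265,0,0,0,0],[0,-0.066,0.265,0,0,0,0],[0,-0.066,0.265,0.06,0,0,0],[0,-0.066,0.265,0.12,0,0,0],[0,-0.066,0.265,0.125,0,0,0],[0,-0.066,0.265,0.125,0,0,0],[0.5,-0.066,0.265,0.125,0,0,0],[0.5,-0.066,0.265,0.125,0,0,0],[0.5,-0.066,0.265,0.125,0,0,0],[0.5,-0.066,0.265,0.06,0,0,0],[0.5,-0.066,0.265,0,0,0,0],[0.5,-0.066,0.265,-0.02,0,0,0],[1,-0.066,0.265,-0.02,0,0,0]]'
python3 - <<'E'
from h import *
go([.533,-.0615,.18],25);go([.533,-.0615,.055],25)
E
```

```text
time_s: 7.38
position: [0.4535, -0.3412, 0.202]
tcp_rot: [[0.969, 0.248, 0.004], [0.248, -0.969, -0.004], [0.003, 0.005, -1.0]]
force: [-0.3, 0.1, -0.8]
opening: 0.55
grasp_force: 0.0
go [ 0.533 -0.062  0.18 ] -> [ 0.1464 -0.2513  0.0212] az -10.6 yaw 14.4 j6 27 t 7.375
go [ 0.533 -0.062  0.055] -> [ 0.1461 -0.2519  0.1462] az -10.6 yaw 14.4 j6 27 t 7.375
```

```bash
python3 -m jog '[[1,0.146,-0.251,0.02,0,0,-10.6],[1,0.146,-0.251,0.02,0,0,-10.6],[1,0.146,-0.251,0.02,0,0,-10.6],[1,0.146,-0.251,0.02,0,0,-10.6],[1,0.146,-0.251,0.02,0,0,-10.6],[1,0.146,-0.251,0.02,0,0,-10.6],[1,0.146,-0.251,0.02,0,0,-10.6],[1,0.146,-0.251,0.08,0,0,-10.6],[1,0.146,-0.251,0.13,0,0,-10.6],[1,0.146,-0.251,0.145,0,0,-10.6],[1,0.146,-0.251,0.145,0,0,-10.6],[0,0.146,-0.251,0.145,0,0,-10.6],[0,0.146,-0.251,0.145,0,0,-10.6],[0,0.146,-0.251,0.145,0,0,-10.6],[0,0.146,-0.251,0.145,0,0,-10.6],[0,0.146,-0.251,0.145,0,0,-10.6],[0,0.146,-0.251,0.145,0,0,-10.6],[0,0.146,-0.251,0.145,0,0,-10.6],[0,0.146,-0.251,0.08,0,0,-10.6],[0,0.146,-0.251,0.02,0,0,-10.6]]'
python3 - <<'E'
from h import *
go([.52,-.341,.18]);go([.52,-.341,.055]);print(bot.read_state()['position'])
E
```

```text
time_s: 9.88
position: [0.5307, -0.0606, 0.1791]
tcp_rot: [[0.906, 0.422, -0.005], [0.422, -0.906, 0.002], [-0.003, -0.003, -1.0]]
force: [1.3, -0.3, -2.5]
opening: 0.249
grasp_force: 30.0
go [ 0.52  -0.341  0.18 ] -> [-0.1281  0.2496 -0.0013] az 0 yaw 25.0 j6 47 t 9.875
go [ 0.52  -0.341  0.055] -> [-0.1277  0.2501  0.1237] az 0 yaw 25.0 j6 47 t 9.875
[ 0.53072659 -0.06059609  0.17907479]
```

```bash
python3 -m jog '[[0,-0.12,0.253,0,0,0,0],[0,-0.12,0.253,0,0,0,0],[0,-0.12,0.253,0,0,0,0],[0,-0.12,0.253,0,0,0,0],[0,-0.12,0.253,0,0,0,0],[0,-0.12,0.253,0,0,0,0],[0,-0.12,0.253,0.06,0,0,0],[0,-0.12,0.253,0.11,0,0,0],[0,-0.12,0.253,0.118,0,0,0],[0,-0.12,0.253,0.118,0,0,0],[0.5,-0.12,0.253,0.118,0,0,0],[0.5,-0.12,0.253,0.118,0,0,0],[0.5,-0.12,0.253,0.118,0,0,0],[0.5,-0.12,0.253,0.06,0,0,0],[0.5,-0.12,0.253,0,0,0,0],[0.5,-0.12,0.253,-0.06,0,0,0],[0.5,-0.12,0.253,-0.12,0,0,0]]'
python3 - <<'E'
from h import *
t,dt=viewer.capture('top');cv2.imwrite('pics/e.png',t)
for n in ['chip','stub']:
    for r in models.tip_of('top',n)[:3]: print(n,round(r['p'],2),np.round(r['xyz'],4),np.round(px('top',r['xyz'])))
for r in models.tip_of('top','mark')[:2]: print('mark',round(r['p'],2),np.round(r['xyz'],4))
b=(t[...,0].astype(int)-t[...,2]>50);b[:190]=0;b[285:]=0;b[:,:320]=0;b[:,405:]=0
P=pts('top',dt,b);P=P[abs(P[:,2]-.039)<.008];c,sz,a=cv2.minAreaRect((P[:,:2]*1000).astype(np.float32));print(len(P),c,sz,a)
for n in('blank','punch','rack','guard'):
    for r in models.outline_of('top',n)[:1]:
        P=pts('top',dt,r['mask']);zt=np.percentile(P[:,2],90);Q=P[P[:,2]>zt-.006]
        print(n,zt,cv2.minAreaRect((Q[:,:2]*1000).astype(np.float32)))
print(bot.read_state()['position'])
E
```

```text
time_s: 12.0
position: [0.5296, -0.3407, 0.3023]
tcp_rot: [[0.906, 0.422, 0.001], [0.422, -0.906, -0.001], [0.0, 0.001, -1.0]]
force: [0.9, -0.6, -0.3]
opening: 0.497
grasp_force: 0.0
chip 0.62 [ 0.5349  0.1321 -0.001 ] [284. 215.]
chip 0.6 [ 0.4536 -0.3433  0.0056] [474. 249.]
chip 0.47 [ 0.6835 -0.0074  0.001 ] [339. 158.]
stub 0.46 [ 0.5329 -0.3393  0.0028] [470. 218.]
mark 0.91 [ 0.4922 -0.0636  0.0384]
mark 0.69 [ 0.5336 -0.3391  0.004 ]
112 (492.40704345703125, -63.40771484375) (50.207862854003906, 38.42040252685547) 15.447908401489258
blank 0.041398072396111554 ((493.2794189453125, -63.221282958984375), (167.8658905029297, 148.44879150390625), 14.614495277404785)
punch 0.13581695151260037 ((538.2852783203125, 272.7561340332031), (19.864999771118164, 29.508691787719727), 89.1400146484375)
guard 0.12157830478558407 ((537.330810546875, 130.0460662841797), (357.3087158203125, 14.345526695251465), 4.48131799697876)
[ 0.5288866  -0.34007821  0.29735841]
```

View pics/e.png

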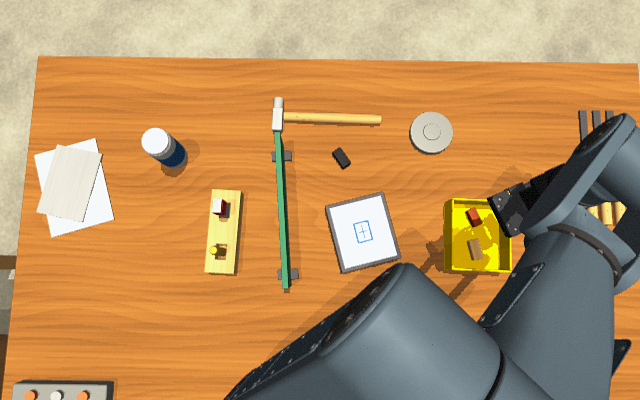

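Both offcuts are in the bin, at (475,249) and (474,217), and the mark is clear at (363,232). Next I move above the punch for a close look.

Run:
```python
from h import *
go([.525,.27,.28],-1.5)
```

```text
go [0.525 0.27  0.28 ] -> [ 0.2541 -0.5546  0.0192] az 26.5 yaw 25.0 j6 22 t 12.4
```

```bash
python3 -m jog '[[1,0.254,-0.555,0.02,0,0,26.5],[1,0.254,-0.555,0.02,0,0,26.5],[1,0.254,-0.555,0.02,0,0,26.5],[1,0.254,-0.555,0.02,0,0,26.5],[1,0.254,-0.555,0.02,0,0,26.5],[1,0.254,-0.555,0.02,0,0,26.5],[1,0.254,-0.555,0.02,0,0,26.5],[1,0.254,-0.555,0.02,0,0,26.5],[1,0.254,-0.555,0.02,0,0,26.5],[1,0.254,-0.555,0.02,0,0,26.5],[1,0.254,-0.555,0.02,0,0,26.5],[1,0.254,-0.555,0.02,0,0,26.5],[1,0.254,-0.555,0.02,0,0,26.5],[1,0.254,-0.555,0.02,0,0,26.5],[1,0.254,-0.555,0.02,0,0,26.5],[1,0.254,-0.555,0.02,0,0,26.5]]'
cat > lk.py <<'E'
from h import *
import sys
w,d=viewer.capture('wrist');cv2.imwrite(sys.argv[1],w)
print([ (round(r['p'],2),np.round(r['xyz'],4)) for r in models.tip_of('wrist','punch')[:2]])
for n in('punch','rack'):
    for r in models.outline_of('wrist',n)[:2]:
        P=pts('wrist',d,r['mask'])
        if len(P)<20: continue
        zt=np.percentile(P[:,2],95)if n=='punch' else .05;Q=P[abs(P[:,2]-zt)<.005]
        print(n,round(r['p'],2),zt,len(Q),cv2.minAreaRect((Q[:,:2]*1000).astype(np.float32)))
s=bot.read_state();print(s['position'],s['time_s'],s['joint_positions'])
E
python3 lk.py pics/f.png
```

```text
time_s: 14.4
position: [0.5258, 0.2691, 0.2797]
tcp_rot: [[1.0, -0.027, 0.0], [-0.027, -1.0, 0.0], [0.0, -0.0, -1.0]]
force: [0.2, -0.2, 0.1]
opening: 1.005
grasp_force: 0.0
[(0.57, array([0.544 , 0.2722, 0.0173]))]
punch 0.85 0.13620512619454447 706 ((539.5009765625, 273.3555603027344), (19.12150764465332, 31.490365982055664), 87.82335662841797)
rack 0.72 0.05 6274 ((500.55255126953125, 274.9741516113281), (70.11285400390625, 176.30856323242188), 87.35810089111328)
[0.52561648 0.26946134 0.27958456] 14.6 [1.63096413e+01 2.47376992e+01 8.40537791e+01 2.00343548e-03
 7.12060149e+01 1.07825175e+02]
```

View pics/f.png

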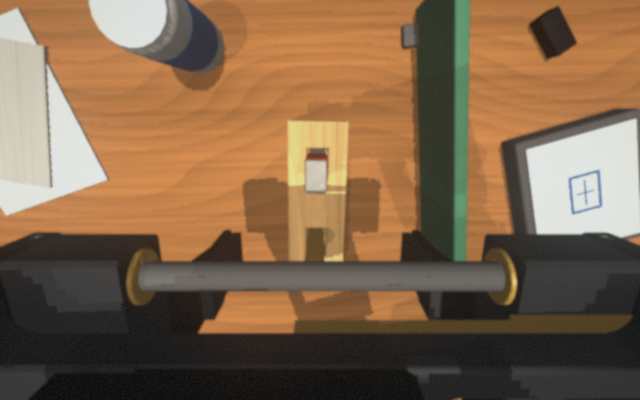

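The picture shows the punch standing upright in the far pocket at (316,175), with the guard clear to its right at (442,130). I'll descend and grip the sleeve.

```bash
python3 -m jog '[[1,0.0135,-0.004,0,0,0,0.7],[1,0.0135,-0.004,0.06,0,0,0.7],[1,0.0135,-0.004,0.12,0,0,0.7],[1,0.0135,-0.004,0.16,0,0,0.7],[1,0.0135,-0.004,0.182,0,0,0.7],[1,0.0135,-0.004,0.182,0,0,0.7],[1,0.0135,-0.004,0.182,0,0,0.7],[0,0.0135,-0.004,0.182,0,0,0.7],[0,0.0135,-0.004,0.182,0,0,0.7],[0,0.0135,-0.004,0.182,0,0,0.7],[0,0.0135,-0.004,0.182,0,0,0.7],[0,0.0135,-0.004,0.182,0,0,0.7],[0,0.0135,-0.004,0.182,0,0,0.7],[0,0.0135,-0.004,0.182,0,0,0.7],[0,0.0135,-0.004,0.182,0,0,0.7],[0,0.0135,-0.004,0.182,0,0,0.7]]'
```

```text
time_s: 16.6
position: [0.5393, 0.2732, 0.0975]
tcp_rot: [[0.999, -0.039, 0.0], [-0.039, -0.999, 0.0], [0.0, -0.0, -1.0]]
force: [-0.0, 0.6, -0.2]
opening: 0.253
grasp_force: 29.9
```

```bash
python3 -m jog '[[0,0,0,-0.02,0,0,0],[0,0,0,-0.04,0,0,0],[0,0,0,-0.06,0,0,0],[0,0,0,-0.09,0,0,0],[0,0,0,-0.13,0,0,0],[0,0,0,-0.16,0,0,0],[0,0,0,-0.18,0,0,0],[0,0,0,-0.18,0,0,0],[0,0,0,-0.18,0,0,0]]'
python3 - <<'E'
from h import *
go([.4924,-.0634,.277],14.9)
s,d=viewer.capture('scene');cv2.imwrite('pics/g.png',cv2.resize(s[60:260,300:500],None,fx=3,fy=3))
print(bot.read_state()['moment'],bot.read_state()['force'])
E
```

```text
time_s: 17.73
position: [0.5379, 0.2727, 0.2756]
tcp_rot: [[0.999, -0.039, -0.004], [-0.039, -0.999, -0.001], [-0.004, 0.001, -1.0]]
force: [0.7, 0.4, -5.4]
opening: 0.25
grasp_force: 29.9
go [ 0.492 -0.063  0.277] -> [-0.0325  0.3376 -0.0008] az -17.1 yaw -2.2 j6 108 t 17.725
[-0.03106226  0.01557529 -0.00443203] [ 0.03273396  0.03441888 -5.21529094]
```

View pics/g.png

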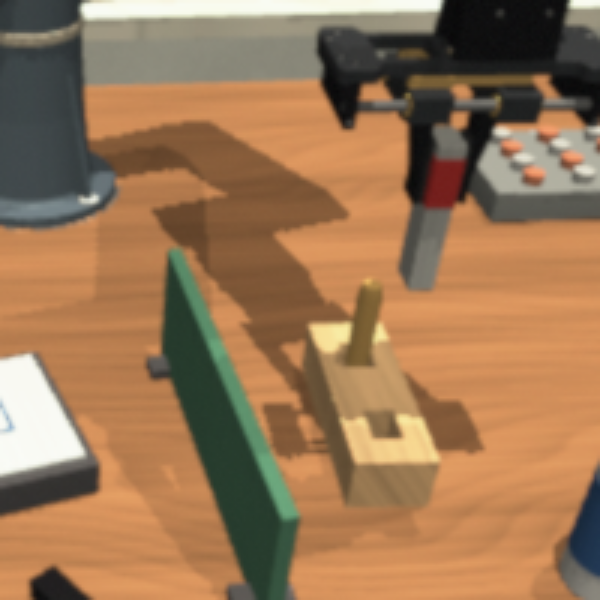

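The punch is held upright and clear of the rack. I'll carry it over the guard.

```bash
python3 -m jog '[[0,-0.003,0.03,0,0,0,-1.5],[0,-0.007,0.07,0,0,0,-3.5],[0,-0.011,0.115,0,0,0,-6],[0,-0.016,0.16,0,0,0,-8],[0,-0.02,0.205,0,0,0,-10],[0,-0.024,0.25,0,0,0,-12.5],[0,-0.028,0.29,0,0,0,-14.5],[0,-0.0315,0.32,0,0,0,-16.5],[0,-0.0325,0.3375,0,0,0,-17.1],[0,-0.0325,0.3375,0,0,0,-17.1],[0,-0.0325,0.3375,0,0,0,-17.1],[0,-0.0325,0.3375,0.06,0,0,-17.1],[0,-0.0325,0.3375,0.1,0,0,-17.1],[0,-0.0325,0.3375,0.115,0,0,-17.1],[0,-0.0325,0.3375,0.115,0,0,-17.1],[0,-0.0325,0.3375,0.115,0,0,-17.1],[0,-0.0325,0.3375,0.115,0,0,-17.1],[0,-0.0325,0.3375,0.115,0,0,-17.1]]'
cat > pm.py <<'E'
from h import *
import sys
M=np.array([.4924,-.0634])
for cam in('scene','top'):
    im,d=viewer.capture(cam)
    if cam=='scene':S=im
    print(cam,[(round(r['p'],2),np.round(r['xyz'],4)) for r in models.tip_of(cam,'punch')[:2]])
    for r in models.outline_of(cam,'punch')[:1]:
        m=cv2.erode(r['mask'].astype(np.uint8),np.ones((3,3)))>0
        P=pts(cam,d,m);print(len(P),P.min(0),P.max(0))
        # axis from mid-height medians
        for lo in np.arange(.04,.18,.02):
            Q=P[(P[:,2]>=lo)&(P[:,2]<lo+.02)]
            if len(Q)>3: print(' z',round(lo,2),len(Q),np.round(np.median(Q,0),4))
c=[int(v) for v in px('scene',[M[0],M[1],.1])]
cv2.imwrite(sys.argv[1],cv2.resize(S[c[1]-60:c[1]+60,c[0]-60:c[0]+60],None,fx=5,fy=5,interpolation=cv2.INTER_CUBIC))
s=bot.read_state();R=np.array(s['tcp_rot']);print(s['position'],np.degrees(np.arctan2(R[1,0],R[0,0])),s['time_s'],s['force'],s['moment'])
E
python3 pm.py pics/i.png
```

```text
time_s: 20.02
position: [0.4942, -0.063, 0.1634]
tcp_rot: [[0.966, 0.257, 0.002], [0.257, -0.966, -0.001], [0.002, 0.001, -1.0]]
force: [-0.9, 0.6, -4.7]
opening: 0.25
grasp_force: 29.9
scene [(0.58, array([ 0.4945, -0.0605,  0.0808]))]
337 [ 0.48906206 -0.07138668  0.08539255] [ 0.51636895 -0.04957128  0.20336167]
 z 0.08 30 [ 0.5102 -0.0578  0.0947]
 z 0.1 50 [ 0.5108 -0.0616  0.1105]
 z 0.12 60 [ 0.5108 -0.0608  0.1293]
 z 0.14 54 [ 0.5114 -0.06    0.1483]
 z 0.16 58 [ 0.5121 -0.0583  0.1692]
top []
[ 0.49373183 -0.06292483  0.16268706] 14.880778166788645 20.325 [-0.89044727 -0.60686912 -5.41139758] [-0.01160338  0.02059157  0.0563945 ]
```

View pics/i.png

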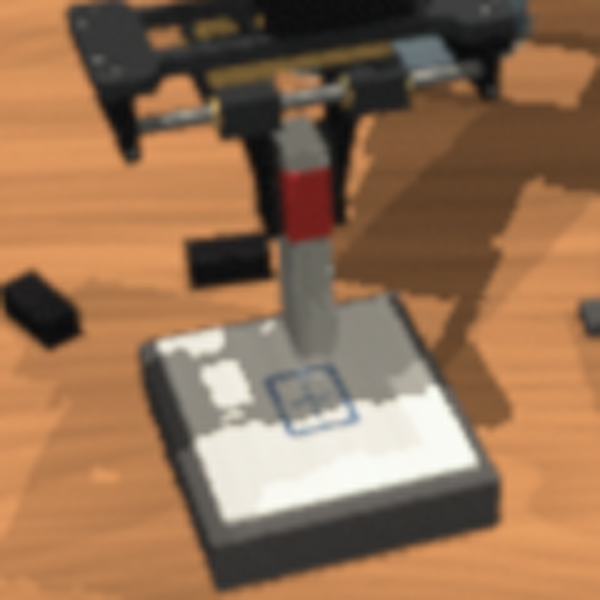

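```bash
python3 -m jog '[[0,-0.0015,0,0.008,0,0,0],[0,-0.0015,0,0.016,0,0,0],[0,-0.0015,0,0.022,0,0,0],[0,-0.0015,0,0.026,0,0,0],[0,-0.0015,0,0.029,0,0,0],[0,-0.0015,0,0.03,0,0,0],[0,-0.0015,0,0.03,0,0,0],[0,-0.0015,0,0.03,0,0,0],[0,-0.0015,0,0.03,0,0,0],[0,-0.0015,0,0.03,0,0,0],[0,-0.0015,0,0.03,0,0,0]]'
python3 pm.py pics/j.png
python3 - <<'E'
from h import *
viewer.capture('scene');print([(r['p'],r['xyz']) for r in models.tip_of('scene','mark')[:2]]);viewer.capture('top')
for n in('chip','stub'):print([(round(r['p'],2),np.round(r['xyz'],3)) for r in models.tip_of('top',n)[:3]])
E
```

```text
time_s: 21.7
position: [0.4923, -0.0633, 0.1326]
tcp_rot: [[0.966, 0.257, 0.0], [0.257, -0.966, -0.0], [0.0, 0.0, -1.0]]
force: [-0.2, 0.2, -5.1]
opening: 0.249
grasp_force: 29.9
scene [(0.86, array([ 0.4894, -0.0625,  0.0482]))]
327 [ 0.4866031  -0.07186291  0.05749361] [ 0.51546816 -0.04930341  0.17353138]
 z 0.04 4 [ 0.5078 -0.0577  0.0578]
 z 0.06 47 [ 0.5085 -0.0608  0.0703]
 z 0.08 61 [ 0.5087 -0.06    0.0898]
 z 0.1 60 [ 0.5087 -0.0595  0.1098]
 z 0.12 44 [ 0.5105 -0.0586  0.1299]
 z 0.14 52 [ 0.5102 -0.0581  0.1509]
 z 0.16 59 [ 0.5073 -0.0596  0.1698]
top []
275 [ 0.45787723 -0.14546355  0.02660231] [0.56492726 0.02849422 0.04404804]
 z 0.04 42 [ 0.541  -0.0083  0.0413]
[ 0.4922398  -0.06324274  0.13252764] 14.886332148285037 22.0 [ 0.50641116 -0.77359828 -5.18055547] [-0.01410152  0.02049199  0.02269945]
[(0.75, [0.4903, -0.0613, 0.0384])]
[(0.69, array([ 0.683, -0.011, -0.   ])), (0.64, array([ 0.455, -0.346,  0.004])), (0.59, array([ 0.368, -0.219,  0.001]))]
[(0.59, array([ 0.528, -0.338,  0.004])), (0.55, array([ 0.454, -0.344,  0.003]))]
```

View pics/j.png

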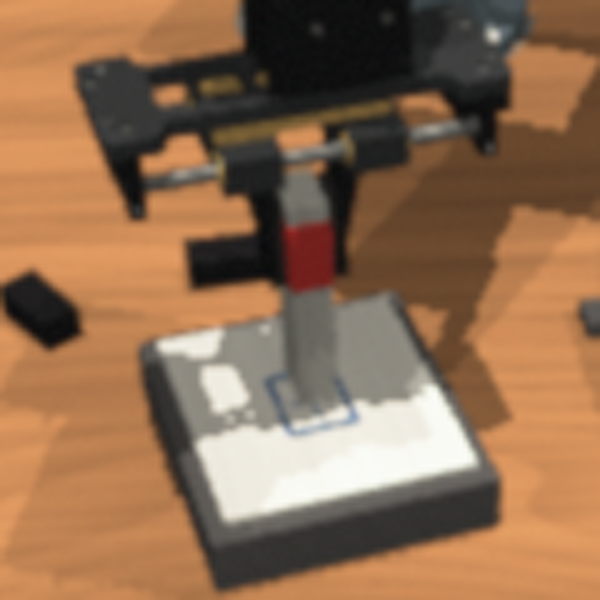

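```bash
python3 -c "
from rig import workorder
print(workorder.hand_in())"
```

```text
the job is handed in; nothing more can be done
None
```

The job is handed in, but the hand-in gave no verdict: both offcuts are in the bin, and the punch went over the guard and is held upright about 1 cm above the sheet, centred in the blue rectangle to about 1–2 mm by camera.

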